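Lift a roll with the tongs over the bowl

ROBOT

A 6-joint arm with a two-finger parallel gripper is mounted at the origin on the work surface. World frame = base frame: x ahead of the robot, y to its left, z up, the work surface at z = 0. Lengths are in mm, angles in degrees, forces in N, time in s.
With the tool pointing down it reaches from about 300 to 850 mm from the base axis. Payload 4.2 kg.
Tool frame: the origin (TCP) lies midway between the tips of the shut fingers; the grasp point (between the pads) lies pinch_z behind it (pinch_z is the distance from the TCP to the grasp point, in mm); z points along the fingers, y is the line along which they close (so a half turn about z gives the same grasp; the last joint's range is limited). The gripper opens to 91 mm and grips with 3 to 60 N. Pads are 32 mm wide; open, the fingers measure 118 mm over their backs; the gripper's body (76 mm by 178 mm) begins 60 mm behind the grasp point.
Start: joints at [67.953, 18.312, 89.639, -0, 72.044, -1.146], TCP at [205.143, 537.18, 185.676] pointing down, gripper open.
Joint ranges: [-177.97, 177.97], [-48.28, 115.42], [12.27, 149.76], [-77.06, 257.06], [2.81, 150.46], [-146.56, 146.56]. Speed limits (degrees/s): [147.25, 147.25, 180, 180, 180, 180].

INTERFACE

Orientations are given as [roll, pitch, yaw] about the fixed x, y, z axes, in that order (R = Rz(yaw) Ry(pitch) Rx(roll)).
In Python, from workcell import state, grab_frame, job_done, masks_of, landmark_of, pinch_z gives the robot as it stands. The module is installed in compiled form; this text tells all that it offers.
- The arm moves only by the tool move_arm, never from a script. Its argument "plan" is a list of rows, each an object of numbers: "x", "y", "z": the shift along the tool's x, y, z in mm; "rx", "ry", "rz": the turn, a rotation vector about the tool's x, y, z in rad. A call has 1 to 10 rows; each row shifts and turns the commanded pose from where the row before left it, along the tool's axes as they then stand; what a row does not reach is not made up. A row lasts 1/10 s, in which the tool goes at most 50 mm and 8.59 degrees, less where a joint would pass 70% of its speed; a pose out of reach is approached as far as the arm can. A call is refused whole if a number of a shift passes 50 or a number of a turn 0.15, either way. A call with a gripper value outside its range is refused whole. "grip" is the opening, from 0 (shut) to 1 (fully open), set as the call begins (left out, the last holds). The fingers move at their own pace and stop on an object; "squeeze" is the grip in N (left out, the last holds). Time passes only in rows, so rows that do not move let the fingers close. It gives the time, the measured TCP pose, the force, the opening and the grip force at its end, in the units of the state.
- state(): the state, without advancing time (a new reading comes with each control period).
- grab_frame(name): name is "scene" or "top" or "wrist"; returns a dict with "img" (480x640x3 uint8, red, green, blue), "z_map" (480x640 float32, mm along the optical axis (not along the pixel's ray), 0 where there is no reading), "fx", "fy", "cx", "cy" (pixels), "rvec" (rotation vector, rad) and "tvec" (3), from world to camera coordinates, as OpenCV has them. Camera axes: x right, y down, z forward; pixel columns grow to the right and rows downward; lengths in mm; the calibration is good to about 2 mm. The wrist camera is an equidistant fisheye: a pixel r from the principal point sees the ray r / f radians off the axis. A picture is of the moment at which its call begins.
- job_done(): hands the job in; it is judged then, once.
Trained networks look in the newest picture that a camera, given by its name, has taken for a name from the list of things; names that differ only in an ending like _2 or _b are one class to them, and where a whole thing is asked for, a point or a joint stands for the part that bears it (a point fixed in the world has none). Each returns a list of dicts, best first, with "p" (0 to 1); they miss things now and then, are a little off and sometimes report something else, mostly with a low value. They report only what shows in the picture. A call takes as long as a camera call. They do not tell look-alikes from the thing itself.
- masks_of(camera, label): "pixels" (480x640 bool, what is visible of it) and "box" ([centre column, centre row, width, height] in pixels, round what is visible of it).
- landmark_of(camera, label): "point" ([column, row] in pixels: a listed point, or the origin of a listed thing).
The state is a dict: "time_s": time; "qpos": joint angles; "qvel": joint speeds; "effort": joint torques, N m; "ee_pos": TCP position; "ee_rot": TCP orientation; "force": force on the tool from outside, world axes, zero at the start; "torque": the same for the moment, N m; "gripper_width": finger opening in mm; "gripper_force": force on a finger pad.
Only numpy, scipy, OpenCV 4.12 (cv2) and the standard library are available. Lean on these libraries where they do the work, as an engineer would, in place of code of your own. Each camera call takes 0.05 s, during which the arm holds its last target. There are 200 camera calls.

TASK

Pick up the kitchen tongs by their black handles, take the golden bread roll off the wooden board with them (keep the fingers off the bread), and hold it up over the middle of the white bowl, its underside at least 5 cm above the bowl's rim. Finish while still holding it there in the tongs: do not put it down or let go. Leave the dark rye roll, the bowl, the pepper mill, the sauce tub and the spoon where they are.

Things in the scene. Friction and masses are not known exactly. Their poses are not given: they have to be found in the camera images.
- tongs: Sprung kitchen tongs lying on the counter, 240 mm long, 100 g, steel with black handles and red jaws; the arms stand on edge side by side and close in the horizontal plane. Origin: on the centre line midway between the black handles, at the underside, z up; +x points to the jaws (x 74 to 116 mm), hinge end at x -90 to -128 mm. The handles are 64 mm long (x -32 to 32) and 30 mm tall.
- tongs_left: The +y arm of the tongs, hinged; origin on its pivot, 90 mm behind the tongs' origin, 10 mm to +y, at the underside. At rest the handles measure 64 mm over their outsides. A spring pushes each handle outwards with 7 N (rest) to 8 N (closed on a roll), so the tongs can be carried half closed (56 mm over the handles) and reopen as the fingers open.
- tongs_right: The -y arm, mirror image of the left; both move symmetrically. Jaw gap: 85 mm at rest, 69 mm with the handles held at 56 mm outside width, 44 mm (faces parallel) at 44 mm. Each jaw is a red plate 42 mm long, 26 mm tall from the underside up, 5 mm thick. A grip of 25 N on the handles presses a roll with about 8 N.
- tongs_jaws (a point): Point on the centre line midway between the two red jaws, 95 mm ahead of the tongs' origin and 13 mm above the underside. The item to be held belongs here.
- roll: Small round golden bread roll, firm, loose, standing on the wooden board: 44 mm in diameter (upright sides between 10 and 24 mm up), 34 mm tall, about 40 g. Origin: centre of its underside, z up.
- roll_center (a point): Centre of the golden roll, 17 mm above its underside.
- rye: Small round dark brown rye roll, same size, about 100 mm beside the golden one on the same board (either side). To be left alone. Origin: centre of its underside.
- board: Wooden board fixed to the counter, 160 mm along its x, 220 mm along its y, 18 mm thick; both rolls stand side by side along its y. Origin: centre of its underside.
- bowl: Empty white ceramic bowl standing on the counter, 170 mm across the rim, 60 mm tall. Origin: centre of its underside.
- mill: Dark wooden pepper mill, 54 mm across, 150 mm tall, upright. Bystander. Origin: centre of its underside.
- tub: Red closed sauce tub with white lid, 118 x 138 x 80 mm. Bystander. Origin: centre of its underside.
- spoon: Steel spoon, 170 mm long, lying on the counter at the far side. Bystander. Origin: underside of its middle.
Not all that is in view belongs to the job. What is shaped like the roll but green or turquoise is not meant.

How it is judged (in metres and radians):
On the way, in this order (a step that is already met when the one before it is completed fails the run):
1. the tongs are picked up by the fingers, the roll still on the board (height (world z) of tongs above 0.015 m and contact force between the fingers and tongs above 1 N and contact force between roll and board above 0.1 N), for 0.2 s.
2. the golden roll is lifted off the board between the two jaws (contact force between each of tongs_left, tongs_right and roll above 0.3 N and contact force between roll and board below 0.05 N and height (world z) of roll_center above 0.055 m), for 0.2 s.
At the end, for the whole second after the job is handed in: Fingers hold the tongs (70 mm up or more); both jaws press the golden roll (0.3 N each), its centre within 35 mm of the point between the jaws, 45 mm of the bowl's axis and over 115 mm above the counter (underside 40 mm above the rim); the roll is still and not touched by fingers or arm (contact force between the fingers and tongs above 1 N and contact force between each of tongs_left, tongs_right and roll above 0.3 N and contact force between each of the arm, the fingers and roll below 0.1 N and distance between roll_center and tongs_jaws below 0.035 m and horizontal distance between roll_center and bowl below 0.045 m and height (world z) of roll_center above 0.115 m and height (world z) of tongs above 0.07 m and linear speed of roll below 0.03 m/s); the arm keeps its last pose, push and grip.
It fails at once if the fingers touch the golden roll (contact force between the fingers and roll above 0.5 N).
It fails at once if the rye roll is moved (distance of rye from where it was at the start of the episode above 0.025 m).
It fails at once if the bowl is moved (distance of bowl from where it was at the start of the episode above 0.03 m).
It fails at once if the pepper mill, the sauce tub or the spoon is moved (distance of any of mill, tub, spoon from where it was at the start of the episode above 0.03 m).
It also fails if it takes over 45 s, if anything falls off the work surface, if the arm or the gripper's body presses on something with over 40 N, if the wrist force passes 120 N, or if a joint passes its speed limit or range.

## Working session

There is one attempt and no reset: what is moved stays moved. The work goes in short steps, Python scripts to look and compute and a tool call to move; the robot and the scene stay as the last step left them, time stands still between calls to the robot, and variables do not carry over. Pictures are saved under pics/ and viewed, at most 10 in all, crops included, and the job is handed in when it is done.

Besides the shell and the picture viewer there is one more tool, called after "Emit:" as name(argument=value, ...), one argument or row to a line, values as JSON. move_arm: Moves the arm, as the interface text tells. Its arguments: {"type":"object","properties":{"plan":{"type":"array","items":{"type":"object","properties":{"x":{"type":"number"},"y":{"type":"number"},"z":{"type":"number"},"rx":{"type":"number"},"ry":{"type":"number"},"rz":{"type":"number"}}}},"grip":{"type":"number"},"squeeze":{"type":"number"}},"required":["plan"]}

```bash
mkdir -p pics; cat > h.py <<'E'
import numpy as np, cv2
from workcell import *
def unproj(f,u,v,z=None):
    R=cv2.Rodrigues(np.array(f["rvec"],float))[0]; t=np.array(f["tvec"],float).ravel()
    d=np.array([(u-f["cx"])/f["fx"],(v-f["cy"])/f["fy"],1.0])
    o=-R.T@t; dw=R.T@d
    if z is None: return o+dw*f["z_map"][int(v),int(u)]
    return o+dw*(z-o[2])/dw[2]
def cloud(f,m):
    R=cv2.Rodrigues(np.array(f["rvec"],float))[0]; t=np.array(f["tvec"],float).ravel()
    v,u=np.nonzero(m&(f["z_map"]>0)); Z=f["z_map"][v,u]
    P=np.stack([(u-f["cx"])/f["fx"]*Z,(v-f["cy"])/f["fy"]*Z,Z],1)
    return (P-t)@R, f["img"][v,u]
E
python3 - <<'E'
from h import *
s=state(); print({k:np.round(v,2) for k,v in s.items()}, pinch_z)
for c in("top","scene"):
    f=grab_frame(c); cv2.imwrite(f"pics/{c}0.png",f["img"][:,:,::-1])
    for n in("tongs","tongs_left","tongs_right","tongs_jaws","roll","roll_center","rye","board","bowl","mill","tub","spoon"):
        try:
            L=landmark_of(c,n); M=masks_of(c,n)
        except Exception as e: print(n,e); continue
        print(c,n,[(round(l["p"],2),np.round(l["point"]).tolist()) for l in L[:3]],end=' ')
        for m in M[:3]:
            P,_=cloud(f,m["pixels"]); 
            if len(P): print(round(m["p"],2),np.round(m["box"]).tolist(),"med",np.median(P,0).round(),"lo",np.percentile(P,2,axis=0).round(),"hi",np.percentile(P,98,axis=0).round(),end=' | ')
        print()
E
```

```text
{'time_s': np.float64(0.0), 'qpos': array([67.95, 18.35, 89.7 , -0.  , 72.04, -1.14]), 'qvel': array([-0.03, -0.03,  0.04,  0.05, -0.02,  0.04]), 'effort': array([ -0.  , -41.24, -23.2 ,   0.07,   0.05,  -0.  ]), 'ee_pos': array([204.94, 536.67, 184.85]), 'ee_rot': array([-179.9,   -0. ,  159.1]), 'force': array([-0.69,  0.13, -0.38]), 'torque': array([0.  , 0.04, 0.02]), 'gripper_force': np.float64(0.0), 'gripper_width': np.float64(91.31)} 18.8
top tongs [(0.85, [453.0, 303.0]), (0.64, [181.0, 256.0])] 0.84 [462.0, 301.0, 62.0, 110.0] med [ 466. -273.   21.] lo [ 375. -370.   -2.] hi [ 588. -250.   33.] | 0.68 [332.0, 162.0, 27.0, 76.0] med [747. -32.  13.] lo [704. -48.  -0.] hi [861.  -3.  22.] | 
top tongs_left [(0.55, [441.0, 340.0])] 0.56 [443.0, 288.0, 9.0, 86.0] med [ 505. -267.   23.] lo [ 427. -277.    2.] hi [ 596. -256.   34.] | 
top tongs_right [(0.81, [442.0, 340.0])] 0.79 [470.0, 297.0, 43.0, 83.0] med [ 482. -323.   20.] lo [ 406. -369.   -4.] hi [ 572. -284.   33.] | 
top tongs_jaws [] 0.89 [462.0, 297.0, 61.0, 111.0] med [ 471. -272.   23.] lo [ 377. -366.    2.] hi
[... 3623 characters left out ...]
26.] lo [466. -94.   3.] hi [616.  55.  60.] | 0.16 [260.0, 166.0, 104.0, 54.0] med [ 487. -279.   15.] lo [ 382. -368.   -1.] hi [ 599. -253.   30.] | 
scene mill [(0.86, [313.0, 395.0])] 0.73 [311.0, 380.0, 34.0, 70.0] med [802. 173. 107.] lo [773. 144.   2.] hi [818. 188. 148.] | 0.53 [447.0, 335.0, 26.0, 29.0] med [588. 255.  48.] lo [566. 235.  27.] hi [601. 274.  53.] | 
scene tub [(0.74, [172.0, 241.0])] 0.97 [156.0, 229.0, 100.0, 91.0] med [ 785. -239.   79.] lo [ 721. -328.   11.] hi [ 839. -195.   82.] | 
scene spoon [(0.56, [235.0, 318.0]), (0.49, [265.0, 162.0]), (0.18, [445.0, 340.0])] 0.93 [233.0, 316.0, 90.0, 63.0] med [774. -35.  13.] lo [707. -50.   0.] hi [868.  -7.  20.] |
```

```bash
python3 - <<'E'
import cv2
a=cv2.imread("pics/top0.png")
cv2.imwrite("pics/top_crop.png",cv2.resize(a[210:370,400:520],None,fx=3.7,fy=3.7,interpolation=cv2.INTER_CUBIC))
cv2.imwrite("pics/roll_crop.png",cv2.resize(a[170:360,110:270],None,fx=3.1,fy=3.1,interpolation=cv2.INTER_CUBIC))
E
```

```text
(no output)
```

View pics/top0.png

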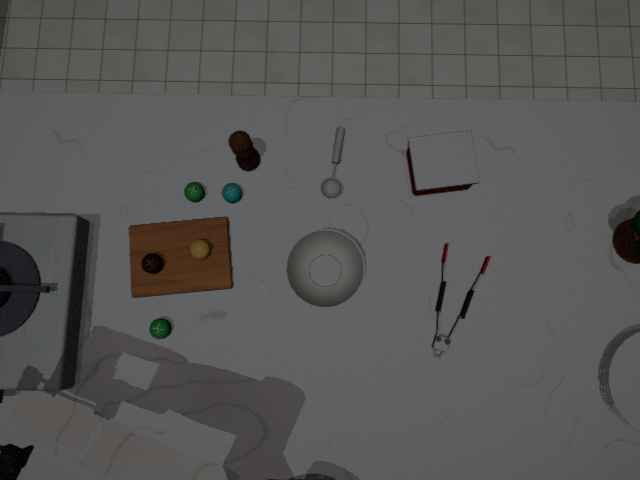

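View pics/roll_crop.png

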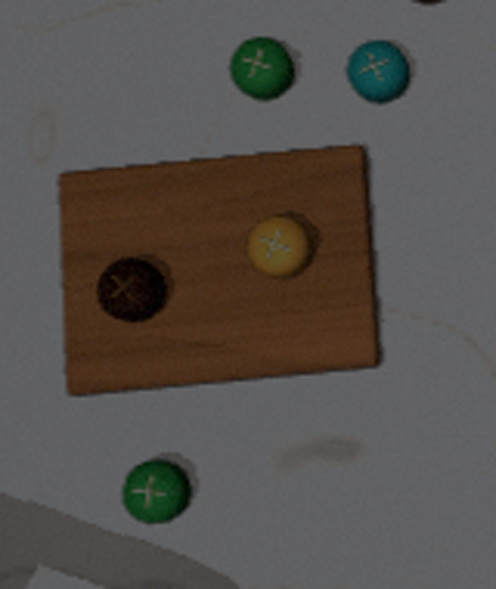

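View pics/top_crop.png

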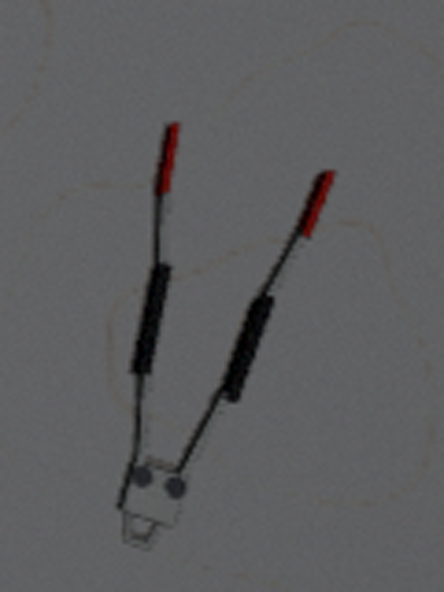

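Candidates in the top view: golden roll (200,249) on the board, rye (152,263), green rolls (194,191) and (160,328), and a turquoise one (232,192). I choose (200,249), and the crop confirms it is golden. The tongs' red jaws are at (446,252) and (486,264), the black handles at (441,296) and (467,304), and the hinge at (441,345). Next I fit the tongs and roll.

```bash
python3 - <<'E'
from h import *
for c in("top","scene"):
    f=grab_frame(c)
    P,C=cloud(f,np.ones((480,640),bool)); C=C.astype(int)
    box=(P[:,0]>330)&(P[:,0]<640)&(P[:,1]>-410)&(P[:,1]<-220)
    red=box&(C[:,0]>2*C[:,1]+15)&(P[:,2]>8)&(P[:,2]<40)
    blk=box&(C.max(1)<40)&(P[:,2]>18)&(P[:,2]<45)
    out={}
    for nm,m in(("red",red),("blk",blk)):
        Q=P[m].astype(np.float32)
        if nm=="red": Q=Q[Q[:,2]>18]
        _,lab,cen=cv2.kmeans(Q[:,:2].copy(),2,None,(3,50,.1),5,0)
        for k in(0,1):
            q=Q[lab.ravel()==k]; ext=(np.percentile(q,3,axis=0)+np.percentile(q,97,axis=0))/2
            print(c,nm,len(q),"mean",q.mean(0).round(1),"mid",ext.round(1))
        out[nm]=cen.mean(0)
    d=out["red"]-out["blk"]; print(c,"heading",np.degrees(np.arctan2(d[1],d[0])).round(1),"len",np.linalg.norm(d).round(1),"origin",out["blk"].round(1))
    for nm,(x,y) in(("golden",(575,254)),("rye",(545,355)),("bowl",(540,-15))):
        r=110 if nm=="bowl" else 34
        m=np.hypot(P[:,0]-x,P[:,1]-y)<r
        m&= (P[:,2]>54)&(P[:,2]<64) if nm=="bowl" else (P[:,2]>24)&(P[:,2]<60)
        q=P[m][:,:2].astype(np.float32); (cx,cy),rad=cv2.minEnclosingCircle(q)
        A=np.c_[2*q,np.ones(len(q))]; s=np.linalg.lstsq(A,(q**2).sum(1),rcond=None)[0]
        t=P[m]; t=t[t[:,2]>np.percentile(t[:,2],80)]
        print(c,nm,len(q),"encl",round(cx,1),round(cy,1),round(rad,1),"lsq",s[:2].round(1),"top",t.mean(0).round(1))
E
```

```text
top red 50 mean [ 581.9 -275.1   25.6] mid [ 582.7 -275.    24.8]
top red 51 mean [ 558.  -361.7   25. ] mid [ 557.3 -362.1   25.5]
top blk 157 mean [ 481.3 -322.6   27.4] mid [ 501.7 -333.4   26.1]
top blk 156 mean [ 488.  -264.4   27.5] mid [ 489.2 -264.3   26.5]
top heading -16.3 len 88.9 origin [ 484.7 -293.5]
top golden 348 encl 573.5 255.7 24.9 lsq [575.7 254.9] top [576.1 256.2  53.5]
top rye 362 encl 544.6 357.4 22.4 lsq [544.1 356.3] top [543.5 357.8  53.9]
top bowl 714 encl 540.0 -14.8 84.3 lsq [539.7 -14.7] top [537.4 -18.5  62.1]
scene red 40 mean [ 587.3 -277.2   21.8] mid [ 586.4 -277.1   22. ]
scene red 34 mean [ 562.3 -363.3   21.3] mid [ 561.6 -362.9   21.4]
scene blk 108 mean [ 492.4 -265.3   24.4] mid [ 492.1 -265.1   24.5]
scene blk 102 mean [ 477.2 -320.    24.3] mid [ 477.  -319.8   24.3]
scene heading -17.1 len 94.2 origin [ 484.8 -292.6]
scene golden 648 encl 580.8 253.9 22.0 lsq [583.8 254.5] top [581.  254.4  51.6]
scene rye 748 encl 548.8 355.6 22.1 lsq [551.6 355.6] top [548.7 355.5  51.8]
scene bowl 738 encl 542.6 -18.4 85.7 lsq [544.  -17.1] top [550.5 -15.5  60.8]
```

Emit:
move_arm(
  plan=[
    {"rz":-0.0855},
    {"x":-24.7,"y":-36.1},
    {"x":-24.7,"y":-36.1},
    {"x":-24.7,"y":-36.1},
    {"x":-24.7,"y":-36.1},
    {"x":-24.7,"y":-36.1},
    {"x":-24.7,"y":-36.1},
    {"x":-24.7,"y":-36.1},
    {"x":-24.7,"y":-36.1},
    {"x":-24.7,"y":-36.1},
  ],
  grip=1,
)

```text
schema error: expected keys x, y, z, rx, ry, rz
```

Emit:
move_arm(
  plan=[
    {"x":-24.7,"y":-36.1},
    {"x":-24.7,"y":-36.1},
    {"x":-24.7,"y":-36.1},
    {"x":-24.7,"y":-36.1},
    {"x":-24.7,"y":-36.1},
    {"x":-24.7,"y":-36.1},
    {"x":-24.7,"y":-36.1},
    {"x":-24.7,"y":-36.1},
    {"x":-24.7,"y":-36.1},
    {"x":-24.7,"y":-36.1},
  ],
)

```text
schema error: expected keys x, y, z, rx, ry, rz
```

Emit:
move_arm(
  plan=[
    {"x":-24.7,"y":-36.1},
    {"z":20},
    {"z":20},
    {"z":20},
    {"z":10},
    {},
    {},
  ],
)

```text
schema error: expected keys x, y, z, rx, ry, rz
```

Emit:
move_arm(
  plan=[
    {"x":0,"y":0,"z":0,"rx":0,"ry":0,"rz":-0.0855},
    {"x":-24.7,"y":-36.1,"z":0,"rx":0,"ry":0,"rz":0},
    {"x":-24.7,"y":-36.1,"z":0,"rx":0,"ry":0,"rz":0},
    {"x":-24.7,"y":-36.1,"z":0,"rx":0,"ry":0,"rz":0},
    {"x":-24.7,"y":-36.1,"z":0,"rx":0,"ry":0,"rz":0},
    {"x":-24.7,"y":-36.1,"z":0,"rx":0,"ry":0,"rz":0},
    {"x":-24.7,"y":-36.1,"z":0,"rx":0,"ry":0,"rz":0},
    {"x":-24.7,"y":-36.1,"z":0,"rx":0,"ry":0,"rz":0},
    {"x":-24.7,"y":-36.1,"z":0,"rx":0,"ry":0,"rz":0},
    {"x":-24.7,"y":-36.1,"z":0,"rx":0,"ry":0,"rz":0},
  ],
  grip=1,
)

```text
time_s: 3.6
ee_pos: [329.5, 162.0, 186.0]
ee_rot: [180.0, 0.1, 164.0]
force: [0.5, 0.7, 0.1]
gripper_width: 91.1
gripper_force: 0.0
```

Emit:
move_arm(
  plan=[
    {"x":-24.7,"y":-36.1,"z":0,"rx":0,"ry":0,"rz":0},
    {"x":-24.7,"y":-36.1,"z":0,"rx":0,"ry":0,"rz":0},
    {"x":-24.7,"y":-36.1,"z":0,"rx":0,"ry":0,"rz":0},
    {"x":-24.7,"y":-36.1,"z":0,"rx":0,"ry":0,"rz":0},
    {"x":-24.7,"y":-36.1,"z":0,"rx":0,"ry":0,"rz":0},
    {"x":-24.7,"y":-36.1,"z":0,"rx":0,"ry":0,"rz":0},
    {"x":-24.7,"y":-36.1,"z":0,"rx":0,"ry":0,"rz":0},
    {"x":-24.7,"y":-36.1,"z":0,"rx":0,"ry":0,"rz":0},
    {"x":-24.7,"y":-36.1,"z":0,"rx":0,"ry":0,"rz":0},
    {"x":-24.7,"y":-36.1,"z":0,"rx":0,"ry":0,"rz":0},
  ],
)

```text
time_s: 4.6
ee_pos: [467.5, -253.4, 185.7]
ee_rot: [180.0, 0.0, 164.0]
force: [1.1, -0.4, 0.6]
gripper_width: 91.3
gripper_force: 0.0
```

Emit:
move_arm(
  plan=[
    {"x":-24.7,"y":-36.1,"z":0,"rx":0,"ry":0,"rz":0},
    {"x":0,"y":0,"z":20,"rx":0,"ry":0,"rz":0},
    {"x":0,"y":0,"z":20,"rx":0,"ry":0,"rz":0},
    {"x":0,"y":0,"z":20,"rx":0,"ry":0,"rz":0},
    {"x":0,"y":0,"z":0,"rx":0,"ry":0,"rz":0},
    {"x":0,"y":0,"z":0,"rx":0,"ry":0,"rz":0},
  ],
)

```text
time_s: 5.2
ee_pos: [481.1, -293.1, 125.9]
ee_rot: [180.0, -0.0, 164.0]
force: [-0.1, 0.3, 0.7]
gripper_width: 91.2
gripper_force: 0.0
```

```bash
python3 - <<'E'
from h import *
f=grab_frame("wrist"); cv2.imwrite("pics/w1.png",f["img"][:,:,::-1])
print(f["fx"],f["cx"],f["cy"])
# project expected TCP-down & tongs origin into fisheye
R=cv2.Rodrigues(np.array(f["rvec"],float))[0]; t=np.array(f["tvec"],float).ravel()
for p in([481,-293,30],[481+95*.961,-293-95*.276,26],[481,-293,107]):
    q=R@np.array(p,float)+t; r=np.hypot(q[0],q[1]); th=np.arctan2(r,q[2])
    print(p,(f["cx"]+f["fx"]*th*q[0]/r).round(1),(f["cy"]+f["fy"]*th*q[1]/r).round(1))
E
```

```text
371.64829954431775 322.3438105391244 235.92386733430902
[481, -293, 30] 323.1 228.1
[572.295, -319.22, 26] 322.8 325.2
[481, -293, 107] 323.5 261.8
```

View pics/w1.png

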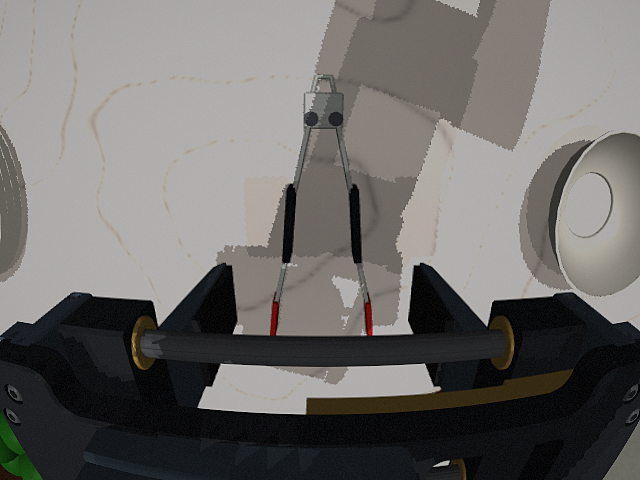

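The wrist view shows the handles at (290,224) and (354,224), centred on the predicted column 322 and parallel to the pads, so I go down.

Emit:
move_arm(
  plan=[
    {"x":0,"y":0,"z":30,"rx":0,"ry":0,"rz":0},
    {"x":0,"y":0,"z":30,"rx":0,"ry":0,"rz":0},
    {"x":0,"y":0,"z":25,"rx":0,"ry":0,"rz":0},
    {"x":0,"y":0,"z":18,"rx":0,"ry":0,"rz":0},
    {"x":0,"y":0,"z":12,"rx":0,"ry":0,"rz":0},
    {"x":0,"y":0,"z":7,"rx":0,"ry":0,"rz":0},
    {"x":0,"y":0,"z":0,"rx":0,"ry":0,"rz":0},
    {"x":0,"y":0,"z":0,"rx":0,"ry":0,"rz":0},
  ],
)

```text
time_s: 6.05
ee_pos: [481.7, -293.5, 4.6]
ee_rot: [-180.0, 0.1, 164.0]
force: [-0.1, 0.1, -0.8]
gripper_width: 91.1
gripper_force: 0.0
```

Emit:
move_arm(
  plan=[
    {"x":0,"y":0,"z":0,"rx":0,"ry":0,"rz":0},
    {"x":0,"y":0,"z":0,"rx":0,"ry":0,"rz":0},
    {"x":0,"y":0,"z":0,"rx":0,"ry":0,"rz":0},
    {"x":0,"y":0,"z":0,"rx":0,"ry":0,"rz":0},
    {"x":0,"y":0,"z":0,"rx":0,"ry":0,"rz":0},
    {"x":0,"y":0,"z":0,"rx":0,"ry":0,"rz":0},
    {"x":0,"y":0,"z":0,"rx":0,"ry":0,"rz":0},
    {"x":0,"y":0,"z":0,"rx":0,"ry":0,"rz":0},
  ],
  grip=0.61,
  squeeze=30,
)

```text
time_s: 6.85
ee_pos: [481.0, -293.0, 3.6]
ee_rot: [180.0, 0.0, 164.0]
force: [1.1, 0.1, -0.3]
gripper_width: 55.6
gripper_force: 0.0
```

Emit:
move_arm(
  plan=[
    {"x":0,"y":0,"z":0,"rx":0,"ry":0,"rz":0},
    {"x":0,"y":0,"z":-5,"rx":0,"ry":0,"rz":0},
    {"x":0,"y":0,"z":-10,"rx":0,"ry":0,"rz":0},
    {"x":0,"y":0,"z":-15,"rx":0,"ry":0,"rz":0},
    {"x":0,"y":0,"z":-15,"rx":0,"ry":0,"rz":0},
    {"x":0,"y":0,"z":-15,"rx":0,"ry":0,"rz":0},
    {"x":0,"y":0,"z":0,"rx":0,"ry":0,"rz":0},
    {"x":0,"y":0,"z":0,"rx":0,"ry":0,"rz":0},
  ],
)

```text
time_s: 7.65
ee_pos: [481.1, -293.1, 64.1]
ee_rot: [-180.0, 0.1, 164.0]
force: [0.0, -0.2, 0.1]
gripper_width: 55.8
gripper_force: 0.0
```

```bash
python3 - <<'E'
from h import *
f=grab_frame("wrist"); cv2.imwrite("pics/w2.png",f["img"][:,:,::-1])
s=state(); print(s["gripper_width"],s["gripper_force"],s["force"],s["ee_pos"])
E
```

```text
55.81814440065663 0.0 [-0.46266567 -1.05660862 -0.27709426] [ 480.67004641 -292.85256308   63.44576642]
```

View pics/w2.png

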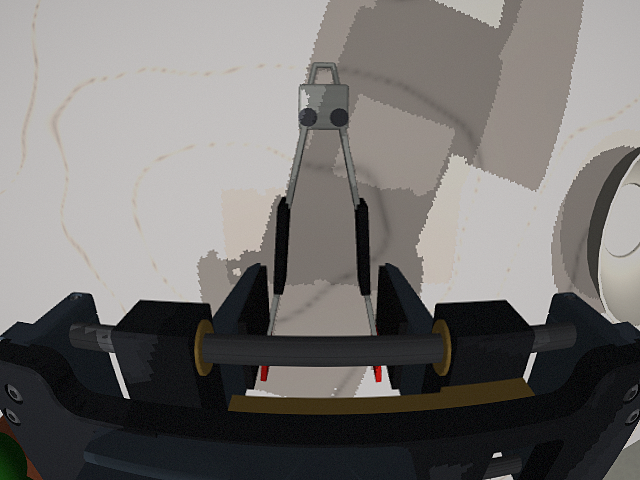

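The picture shows the handles at (281,245) and (363,245), and it isn't clear they were lifted. I'll measure their height from depth.

```bash
python3 - <<'E'
from h import *
for c in("top","scene"):
    f=grab_frame(c); P,C=cloud(f,np.ones((480,640),bool)); C=C.astype(int)
    box=(P[:,0]>330)&(P[:,0]<680)&(P[:,1]>-420)&(P[:,1]<-200)
    red=box&(C[:,0]>2*C[:,1]+15)&(P[:,2]>3)
    q=P[red]; print(c,len(q),np.percentile(q,[3,25,50,75,97],axis=0).round(0).tolist() if len(q) else'')
    f["img"]
    if c=="scene": cv2.imwrite("pics/s2.png",cv2.resize(f["img"][80:260,160:400,::-1],None,fx=3.2,fy=3.2))
E
```

```text
top 53 [[564.0, -280.0, 20.0], [573.0, -277.0, 24.0], [581.0, -275.0, 25.0], [592.0, -273.0, 27.0], [601.0, -270.0, 30.0]]
scene 221 [[549.0, -369.0, 4.0], [563.0, -363.0, 10.0], [574.0, -280.0, 15.0], [588.0, -277.0, 20.0], [602.0, -274.0, 25.0]]
```

View pics/s2.png

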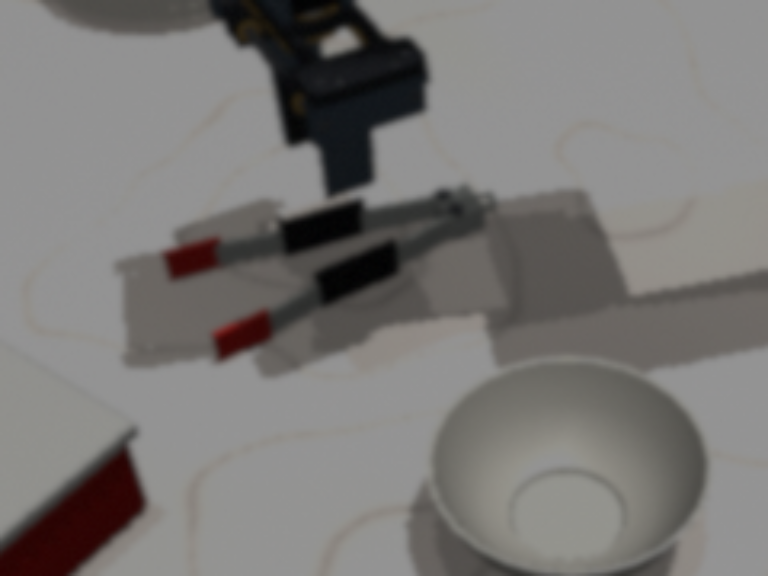

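The tongs stayed on the counter: the jaws are unmoved at z≈25 and the grip force read 0. I'll go back down and watch the contact as the fingers close further.

Emit:
move_arm(
  plan=[
    {"x":0,"y":0,"z":0,"rx":0,"ry":0,"rz":0},
    {"x":0,"y":0,"z":0,"rx":0,"ry":0,"rz":0},
    {"x":0,"y":0,"z":0,"rx":0,"ry":0,"rz":0},
    {"x":0,"y":0,"z":20,"rx":0,"ry":0,"rz":0},
    {"x":0,"y":0,"z":20,"rx":0,"ry":0,"rz":0},
    {"x":0,"y":0,"z":15,"rx":0,"ry":0,"rz":0},
    {"x":0,"y":0,"z":6,"rx":0,"ry":0,"rz":0},
    {"x":0,"y":0,"z":0,"rx":0,"ry":0,"rz":0},
  ],
  grip=1,
)

```text
time_s: 8.6
ee_pos: [480.5, -292.7, 1.9]
ee_rot: [180.0, -0.1, 164.0]
force: [-1.2, -0.6, 0.4]
gripper_width: 91.3
gripper_force: 0.0
```

Emit:
move_arm(
  plan=[
    {"x":0,"y":0,"z":0,"rx":0,"ry":0,"rz":0},
    {"x":0,"y":0,"z":0,"rx":0,"ry":0,"rz":0},
  ],
  grip=0.66,
)

```text
time_s: 8.8
ee_pos: [481.6, -293.4, 3.5]
ee_rot: [-180.0, 0.1, 164.0]
force: [0.1, 0.6, 0.1]
gripper_width: 78.2
gripper_force: 0.0
```

Emit:
move_arm(
  plan=[
    {"x":0,"y":0,"z":0,"rx":0,"ry":0,"rz":0},
    {"x":0,"y":0,"z":0,"rx":0,"ry":0,"rz":0},
    {"x":0,"y":0,"z":0,"rx":0,"ry":0,"rz":0},
  ],
  grip=0.58,
)

```text
time_s: 9.1
ee_pos: [481.1, -293.1, 2.9]
ee_rot: [-180.0, 0.0, 164.0]
force: [0.2, 0.5, 1.0]
gripper_width: 54.5
gripper_force: 0.0
```

```bash
python3 - <<'E'
from h import *
f=grab_frame("wrist"); cv2.imwrite("pics/w3.png",f["img"][:,:,::-1])
s=state(); print(s["gripper_width"],s["gripper_force"],s["force"],s["ee_pos"])
f=grab_frame("scene"); cv2.imwrite("pics/s3.png",cv2.resize(f["img"][80:260,160:400,::-1],None,fx=3.2,fy=3.2))
E
```

```text
53.42473172276324 0.0 [-0.43859908  0.75001458 -0.1764379 ] [ 481.04320577 -293.07577499    2.83723393]
```

View pics/w3.png

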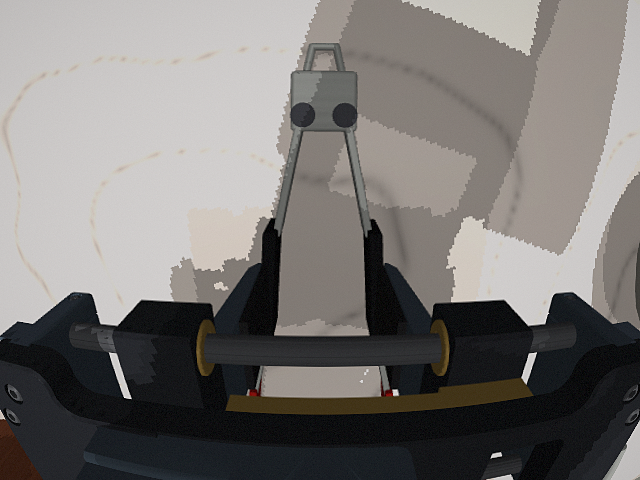

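The handles sit just inside the fingers now, at columns 268 and 376. I'll close in small steps until force shows.

Emit:
move_arm(
  plan=[
    {"x":0,"y":0,"z":0,"rx":0,"ry":0,"rz":0},
    {"x":0,"y":0,"z":0,"rx":0,"ry":0,"rz":0},
  ],
  grip=0.54,
  squeeze=30,
)

```text
time_s: 9.4
ee_pos: [480.9, -293.0, 2.6]
ee_rot: [180.0, -0.0, 164.0]
force: [-0.2, -0.3, -0.6]
gripper_width: 49.1
gripper_force: 0.0
```

Emit:
move_arm(
  plan=[
    {"x":0,"y":0,"z":0,"rx":0,"ry":0,"rz":0},
    {"x":0,"y":0,"z":0,"rx":0,"ry":0,"rz":0},
  ],
  grip=0.5,
)

```text
time_s: 9.6
ee_pos: [481.0, -293.0, 2.6]
ee_rot: [180.0, -0.0, 164.0]
force: [-0.5, 0.5, -0.1]
gripper_width: 45.6
gripper_force: 0.0
```

```bash
python3 - <<'E'
from h import *
f=grab_frame("wrist")
s=state(); print(s["gripper_width"],s["gripper_force"],s["force"],s["ee_pos"])
g=f["img"].max(2); r=g[225,240:400]; print(r[::4]); 
for c in("scene",):
    f=grab_frame(c); P,C=cloud(f,np.ones((480,640),bool)); C=C.astype(int)
    box=(P[:,0]>530)&(P[:,0]<680)&(P[:,1]>-420)&(P[:,1]<-200)
    q=P[box&(C[:,0]>2*C[:,1]+15)&(P[:,2]>3)]
    for m in(q[:,1]>-318,q[:,1]<-318): print(m.sum(),q[m].mean(0))
E
```

```text
45.50572012035198 0.0 [0.5936618  0.29578187 0.0907136 ] [ 480.9659204  -293.00370407    2.60056842]
[205 203 202 204 217 127 128   0   5 100  95 136 127 128 129 127 128 127
 124 127 126 129 128 127 128 125 128 128 128 127 120  93 102   4   0 126
 125 118 111 106]
119 [ 586.40475692 -277.10467408   15.61738919]
96 [ 562.86837729 -363.68163467   14.45075998]
```

```bash
python3 - <<'E'
from h import *
f=grab_frame("wrist");g=grab_frame("scene")
a=cv2.convertScaleAbs(cv2.resize(f["img"][200:420,200:450],(500,440)),alpha=2.2)
b=cv2.convertScaleAbs(cv2.resize(g["img"][90:210,200:330],(300,277),interpolation=cv2.INTER_CUBIC),alpha=1.6)
c=np.zeros((440,800,3),np.uint8);c[:,:500]=a;c[:277,500:]=b
cv2.imwrite("pics/w4.png",c[:,:,::-1])
s=state();print(s["effort"].round(1),s["gripper_width"],s["torque"],s["time_s"])
E
```

```text
[  0.  -43.7 -17.4  -0.    0.1  -0. ] 45.4690660821795 [ 0.03466051 -0.01273203 -0.0332769 ] 9.8
```

View pics/w4.png

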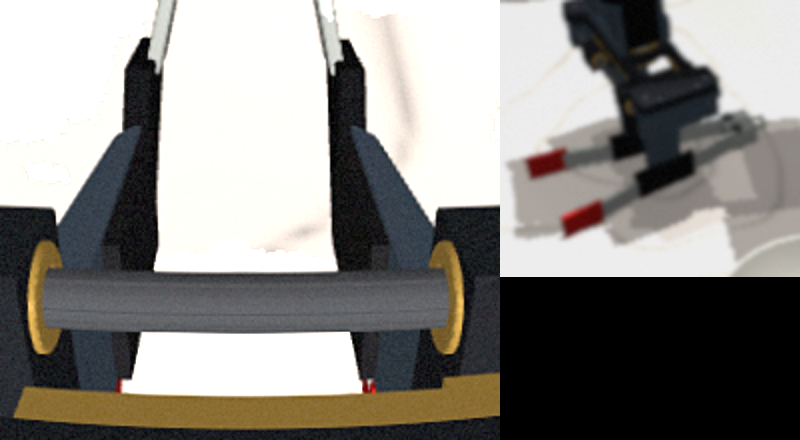

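```bash
python3 - <<'E'
from h import *
f=grab_frame("scene");R=cv2.Rodrigues(np.array(f["rvec"],float))[0]; t=np.array(f["tvec"],float).ravel()
print("cam",-R.T@t)
P,C=cloud(f,np.ones((480,640),bool)); C=C.astype(int)
o=np.array([481,-293]);h=np.radians(-16);X=np.array([np.cos(h),np.sin(h)]);Y=np.array([-X[1],X[0]])
l=np.c_[(P[:,:2]-o)@X,(P[:,:2]-o)@Y,P[:,2]]
m=(abs(l[:,0])<45)&(l[:,1]>0)&(l[:,1]<75)&(l[:,2]>3)&(l[:,2]<110)
for z in range(5,110,7):
    k=m&(abs(l[:,2]-z)<3.5)
    if k.sum(): print(z,k.sum(),"x",np.percentile(l[k,0],[5,95]).round(),"y",np.percentile(l[k,1],[5,50,95]).round(),"col",C[k].mean(0).round())
k=m&(abs(l[:,0])<10)
for z in range(5,110,7):
    j=k&(abs(l[:,2]-z)<3.5)
    if j.sum(): print(z,"mid x: y",np.percentile(l[j,1],[5,50,95]).round(),C[j].mean(0).round())
for r in (f["img"],): pass
E
```

```text
cam [947.65722658 338.32311479 689.86180605]
5 67 x [-40.  39.] y [21. 30. 34.] col [27. 27. 26.]
12 83 x [-39.  40.] y [21. 30. 33.] col [16. 17. 17.]
19 88 x [-40.  41.] y [19. 29. 33.] col [21. 21. 21.]
26 77 x [-26.  34.] y [25. 29. 33.] col [14. 14. 14.]
33 43 x [-20.  32.] y [26. 29. 31.] col [20. 21. 23.]
40 38 x [-10.  20.] y [29. 31. 32.] col [21. 25. 28.]
47 33 x [-11.  21.] y [27. 31. 33.] col [24. 27. 30.]
54 42 x [-11.  21.] y [29. 32. 33.] col [19. 23. 26.]
61 32 x [-11.  21.] y [29. 32. 34.] col [18. 22. 26.]
68 22 x [-10.  20.] y [31. 33. 35.] col [18. 22. 26.]
5 mid x: y [29. 29. 30.] [12. 12. 12.]
12 mid x: y [28. 30. 31.] [4. 4. 4.]
19 mid x: y [28. 29. 31.] [4. 4. 4.]
26 mid x: y [28. 29. 31.] [5. 5. 6.]
33 mid x: y [27. 29. 31.] [11. 13. 16.]
40 mid x: y [29. 31. 32.] [17. 22. 25.]
47 mid x: y [30. 31. 33.] [19. 23. 27.]
54 mid x: y [30. 32. 33.] [18. 22. 26.]
61 mid x: y [31. 32. 34.] [17. 22. 26.]
68 mid x: y [31. 33. 35.] [18. 22. 27.]
```

At z>33 the finger back is at y≈32 mm, but below that only the handle shows, so the fingertips may end above the TCP when open. I'll raise the arm and measure where the tips are.

Emit:
move_arm(
  plan=[
    {"x":0,"y":0,"z":-30,"rx":0,"ry":0,"rz":0},
    {"x":0,"y":0,"z":-30,"rx":0,"ry":0,"rz":0},
    {"x":0,"y":0,"z":0,"rx":0,"ry":0,"rz":0},
    {"x":0,"y":0,"z":0,"rx":0,"ry":0,"rz":0},
  ],
)

```text
time_s: 10.25
ee_pos: [481.1, -293.1, 63.0]
ee_rot: [-180.0, 0.1, 164.0]
force: [-0.6, 0.7, -0.3]
gripper_width: 45.3
gripper_force: 0.0
```

```bash
cat > tip.py <<'E'
from h import *
import sys
s=state(); e=np.array(s["ee_pos"]); f=grab_frame("scene")
P,C=cloud(f,np.ones((480,640),bool))
yaw=np.radians(s["ee_rot"][2]);X=-np.array([np.cos(yaw),np.sin(yaw)]);Y=np.array([-X[1],X[0]])
l=np.c_[(P[:,:2]-e[:2])@X,(P[:,:2]-e[:2])@Y,P[:,2]]
print(e.round(1),s["gripper_width"],s["gripper_force"],s["time_s"])
for z in range(3,150,6):
    k=(abs(l[:,0])<14)&(abs(l[:,1])<75)&(abs(l[:,2]-z)<3)
    for nm,j in(("L",k&(l[:,1]>0)),("R",k&(l[:,1]<=0))):
        if j.sum()>2: print(z,nm,j.sum(),"y",np.percentile(l[j,1],[5,50,95]).round(),C[j].mean(0).round(),end=' ; ')
    print()
E
python3 tip.py
```

```text
[ 481.1 -293.1   63. ] 45.284636742640046 0.0 10.25
3 L 81 y [29. 43. 72.] [66. 64. 61.] ; 3 R 62 y [-72. -25.  -9.] [71. 69. 66.] ; 
9 L 21 y [27. 29. 31.] [4. 4. 5.] ; 9 R 24 y [-29. -27. -25.] [5. 5. 5.] ; 
15 L 25 y [28. 30. 31.] [4. 4. 4.] ; 15 R 26 y [-30. -27. -24.] [4. 4. 4.] ; 
21 L 21 y [28. 29. 31.] [4. 4. 4.] ; 21 R 25 y [-29. -27. -24.] [4. 4. 4.] ; 
27 L 36 y [25. 28. 31.] [17. 16. 16.] ; 27 R 34 y [-32. -28. -25.] [34. 33. 32.] ; 
33 L 11 y [24. 27. 31.] [37. 36. 35.] ; 33 R 10 y [-32. -28. -23.] [56. 54. 52.] ; 









93 L 13 y [27. 28. 30.] [65. 66. 67.] ; 93 R 7 y [-27. -26. -25.] [39. 39. 40.] ; 
99 L 23 y [29. 31. 34.] [32. 35. 38.] ; 99 R 5 y [-26. -24. -23.] [8. 8. 9.] ; 
105 L 27 y [29. 31. 32.] [20. 24. 27.] ; 105 R 9 y [-26. -24. -23.] [7. 7. 8.] ; 
111 L 29 y [30. 31. 33.] [20. 24. 28.] ; 111 R 7 y [-25. -24. -23.] [7. 7. 8.] ; 
117 L 25 y [31. 32. 34.] [23. 27. 31.] ; 117 R 7 y [-25. -24. -23.] [8. 8. 9.] ; 
123 L 28 y [31. 33. 35.] [24. 28. 31.] ; 
129 L 29 y [31. 33. 35.] [22. 26. 30.] ; 
135 L 6 y [33. 34. 36.] [20. 24. 28.] ;
```

Emit:
move_arm(
  plan=[
    {"x":0,"y":0,"z":0,"rx":0,"ry":0,"rz":0},
    {"x":0,"y":0,"z":0,"rx":0,"ry":0,"rz":0},
    {"x":0,"y":0,"z":0,"rx":0,"ry":0,"rz":0},
    {"x":0,"y":0,"z":0,"rx":0,"ry":0,"rz":0},
    {"x":0,"y":0,"z":0,"rx":0,"ry":0,"rz":0},
  ],
  grip=1,
)

```text
time_s: 10.8
ee_pos: [480.9, -293.0, 62.4]
ee_rot: [180.0, -0.0, 164.0]
force: [-0.5, -0.7, 0.5]
gripper_width: 82.6
gripper_force: 0.0
```

```bash
python3 tip.py | awk 'NR==1||$1>75'; python3 -c "
import workcell as w;print(w.pinch_z)"
```

```text
[ 480.9 -293.    62.4] 82.6150184436613 0.0 10.8
93 L 16 y [45. 48. 49.] [38. 40. 42.] ; 93 R 6 y [-44. -43. -42.] [41. 41. 41.] ; 
99 L 24 y [47. 49. 50.] [28. 32. 35.] ; 99 R 7 y [-45. -43. -41.] [7. 8. 8.] ; 
105 L 23 y [48. 50. 51.] [20. 24. 28.] ; 105 R 3 y [-43. -43. -40.] [6. 6. 7.] ; 
111 L 28 y [48. 50. 52.] [19. 23. 27.] ; 
117 L 27 y [49. 51. 52.] [22. 26. 30.] ; 
123 L 25 y [50. 51. 52.] [22. 26. 30.] ; 
129 L 31 y [50. 52. 53.] [23. 27. 31.] ; 
135 L 28 y [50. 53. 54.] [22. 26. 30.] ; 135 R 3 y [-45. -44. -44.] [12. 12. 14.] ; 
141 L 27 y [51. 53. 55.] [21. 25. 29.] ; 141 R 10 y [-44. -43. -42.] [ 9. 10. 11.] ; 
147 L 25 y [52. 53. 55.] [25. 29. 32.] ; 147 R 16 y [-49. -46. -42.] [19. 20. 23.] ; 
18.8
```

The tips sit about 30 mm above the reported TCP at both openings, so it is a constant tool offset. I'll correct for it by going to TCP z≈-26, watching the force.

Emit:
move_arm(
  plan=[
    {"x":0,"y":0,"z":20,"rx":0,"ry":0,"rz":0},
    {"x":0,"y":0,"z":20,"rx":0,"ry":0,"rz":0},
    {"x":0,"y":0,"z":20,"rx":0,"ry":0,"rz":0},
    {"x":0,"y":0,"z":12,"rx":0,"ry":0,"rz":0},
    {"x":0,"y":0,"z":8,"rx":0,"ry":0,"rz":0},
    {"x":0,"y":0,"z":4,"rx":0,"ry":0,"rz":0},
    {"x":0,"y":0,"z":3,"rx":0,"ry":0,"rz":0},
    {"x":0,"y":0,"z":0,"rx":0,"ry":0,"rz":0},
    {"x":0,"y":0,"z":0,"rx":0,"ry":0,"rz":0},
  ],
  grip=1,
)

```text
time_s: 11.75
ee_pos: [481.3, -293.3, -23.9]
ee_rot: [-180.0, 0.1, 164.0]
force: [0.1, 0.2, 0.1]
gripper_width: 91.3
gripper_force: 0.0
```

Emit:
move_arm(
  plan=[
    {"x":0,"y":0,"z":0,"rx":0,"ry":0,"rz":0},
    {"x":0,"y":0,"z":0,"rx":0,"ry":0,"rz":0},
    {"x":0,"y":0,"z":0,"rx":0,"ry":0,"rz":0},
    {"x":0,"y":0,"z":0,"rx":0,"ry":0,"rz":0},
    {"x":0,"y":0,"z":0,"rx":0,"ry":0,"rz":0},
    {"x":0,"y":0,"z":0,"rx":0,"ry":0,"rz":0},
  ],
  grip=0.61,
  squeeze=30,
)

```text
time_s: 12.35
ee_pos: [481.3, -293.2, -24.2]
ee_rot: [-180.0, 0.0, 164.0]
force: [0.1, 0.4, 1.1]
gripper_width: 55.9
gripper_force: 6.9
```

The spring force reads 6.9 N on the pads, so the handles are held. I'll lift.

Emit:
move_arm(
  plan=[
    {"x":0,"y":0,"z":-5,"rx":0,"ry":0,"rz":0},
    {"x":0,"y":0,"z":-10,"rx":0,"ry":0,"rz":0},
    {"x":0,"y":0,"z":-15,"rx":0,"ry":0,"rz":0},
    {"x":0,"y":0,"z":-20,"rx":0,"ry":0,"rz":0},
    {"x":0,"y":0,"z":-20,"rx":0,"ry":0,"rz":0},
    {"x":0,"y":0,"z":-20,"rx":0,"ry":0,"rz":0},
    {"x":0,"y":0,"z":-15,"rx":0,"ry":0,"rz":0},
    {"x":0,"y":0,"z":-8,"rx":0,"ry":0,"rz":0},
    {"x":0,"y":0,"z":0,"rx":0,"ry":0,"rz":0},
  ],
)

```text
time_s: 13.25
ee_pos: [481.6, -293.4, 90.0]
ee_rot: [-180.0, 0.1, 164.0]
force: [0.6, -0.4, -1.2]
gripper_width: 55.6
gripper_force: 6.3
```

```bash
cat > jaws.py <<'E'
from h import *
s=state(); e=np.array(s["ee_pos"])
yaw=np.radians(s["ee_rot"][2]);X=-np.array([np.cos(yaw),np.sin(yaw)]);Y=np.array([-X[1],X[0]])
print(e.round(1),np.round(s["ee_rot"],1),round(s["gripper_width"],1),round(s["gripper_force"],1),s["time_s"],np.round(s["force"],1))
for c in("top","scene"):
    f=grab_frame(c);P,C=cloud(f,np.ones((480,640),bool));C=C.astype(int)
    l=np.c_[(P[:,:2]-e[:2])@X,(P[:,:2]-e[:2])@Y,P[:,2]]
    b=(abs(l[:,0]-95)<50)&(abs(l[:,1])<65)&(C[:,0]>2*C[:,1]+15)&(abs(C[:,1]-C[:,2])<12)&(l[:,2]>5)
    for nm,j in(("L",b&(l[:,1]>0)),("R",b&(l[:,1]<=0))):
        if j.sum()>3: print(c,nm,j.sum(),"x",np.percentile(l[j,0],[3,97]).round(),"y",np.percentile(l[j,1],[3,50,97]).round(),"z",np.percentile(l[j,2],[3,97]).round(),"world",P[j].mean(0).round(1))
    # slope of jaw bottoms/tops
    b2=(abs(l[:,0])<140)&(abs(l[:,1])<65)&(l[:,2]>15)&(l[:,2]<e[2]+75)
    for x in(-110,-60,60,95):
        j=b2&(abs(l[:,0]-x)<12)
        if j.sum()>5: print(c,"x",x,"z",np.percentile(l[j,2],[5,95]).round())
E
python3 jaws.py
```

```text
[ 481.6 -293.4   90. ] [-1.80e+02  1.00e-01  1.64e+02] 55.6 6.3 13.25 [ 0.6 -0.4 -1.2]
top L 65 x [ 74. 111.] y [34. 37. 39.] z [128. 144.] world [ 581.3 -283.7  138.9]
top x -60 z [118. 138.]
top x 60 z [120. 139.]
top x 95 z [119. 143.]
scene L 154 x [ 79. 113.] y [34. 36. 39.] z [117. 137.] world [ 584.  -285.   127.3]
scene R 126 x [ 83. 112.] y [-38. -36. -33.] z [118. 137.] world [ 565.3 -354.5  127.6]
scene x -110 z [117. 135.]
scene x -60 z [116. 134.]
scene x 60 z [117. 135.]
scene x 95 z [115. 139.]
```

The tongs are level and centred in the fingers, with the jaw points at x≈94 and y≈±36 in the tool and the underside at about TCP+24. Next I carry them above the golden roll at (577,255), with the heading turned to 14°.

Emit:
move_arm(
  plan=[
    {"x":2.3,"y":8.4,"z":0,"rx":0,"ry":0,"rz":0},
    {"x":5.5,"y":19.7,"z":0,"rx":0,"ry":0,"rz":0},
    {"x":7.8,"y":28.1,"z":0,"rx":0,"ry":0,"rz":0},
    {"x":7.8,"y":28.1,"z":0,"rx":0,"ry":0,"rz":0},
    {"x":7.8,"y":28.1,"z":0,"rx":0,"ry":0,"rz":0},
    {"x":7.8,"y":28.1,"z":0,"rx":0,"ry":0,"rz":0},
    {"x":7.8,"y":28.1,"z":0,"rx":0,"ry":0,"rz":0},
    {"x":7.8,"y":28.1,"z":0,"rx":0,"ry":0,"rz":0},
    {"x":7.8,"y":28.1,"z":0,"rx":0,"ry":0,"rz":0},
    {"x":7.8,"y":28.1,"z":0,"rx":0,"ry":0,"rz":0},
  ],
)

```text
time_s: 14.35
ee_pos: [482.2, -28.8, 87.9]
ee_rot: [180.0, -0.1, 164.0]
force: [0.7, -1.2, -0.8]
gripper_width: 55.7
gripper_force: 6.3
```

Emit:
move_arm(
  plan=[
    {"x":7.8,"y":28.1,"z":0,"rx":0,"ry":0,"rz":0},
    {"x":7.8,"y":28.1,"z":0,"rx":0,"ry":0,"rz":0},
    {"x":7.8,"y":28.1,"z":0,"rx":0,"ry":0,"rz":0},
    {"x":7.8,"y":28.1,"z":0,"rx":0,"ry":0,"rz":0},
    {"x":7.8,"y":28.1,"z":0,"rx":0,"ry":0,"rz":0},
    {"x":7.8,"y":28.1,"z":0,"rx":0,"ry":0,"rz":0},
    {"x":7.8,"y":28.1,"z":0,"rx":0,"ry":0,"rz":0},
    {"x":7.8,"y":28.1,"z":0,"rx":0,"ry":0,"rz":0},
    {"x":5.5,"y":19.7,"z":0,"rx":0,"ry":0,"rz":0},
    {"x":2.3,"y":8.4,"z":0,"rx":0,"ry":0,"rz":0},
  ],
)

```text
time_s: 15.35
ee_pos: [484.5, 233.7, 87.8]
ee_rot: [-180.0, -0.1, 164.1]
force: [0.8, -0.3, -0.6]
gripper_width: 55.5
gripper_force: 6.3
```

Emit:
move_arm(
  plan=[
    {"x":0,"y":0,"z":0,"rx":0,"ry":0,"rz":-0.04},
    {"x":0,"y":0,"z":0,"rx":0,"ry":0,"rz":-0.08},
    {"x":0,"y":0,"z":0,"rx":0,"ry":0,"rz":-0.095},
    {"x":0,"y":0,"z":0,"rx":0,"ry":0,"rz":-0.095},
    {"x":0,"y":0,"z":0,"rx":0,"ry":0,"rz":-0.095},
    {"x":0,"y":0,"z":0,"rx":0,"ry":0,"rz":-0.08},
    {"x":0,"y":0,"z":0,"rx":0,"ry":0,"rz":-0.039},
    {"x":0,"y":0,"z":0,"rx":0,"ry":0,"rz":0},
    {"x":0,"y":0,"z":0,"rx":0,"ry":0,"rz":0},
  ],
)

```text
time_s: 16.25
ee_pos: [485.0, 231.4, 88.3]
ee_rot: [-180.0, -0.1, -166.0]
force: [0.1, 0.3, -2.1]
gripper_width: 55.7
gripper_force: 6.3
```

```bash
cat >> jaws.py <<'E'
    g=(np.hypot(P[:,0]-576,P[:,1]-255)<40)&(P[:,2]>26)&(P[:,2]<58)
    if g.sum(): print(c,"roll",g.sum(),cv2.minEnclosingCircle(P[g][:,:2].astype(np.float32)),np.percentile(l[g],[2,98],axis=0).round().tolist())
E
python3 jaws.py
```

```text
[485.  231.4  88.3] [-1.80e+02 -1.00e-01 -1.66e+02] 55.7 6.3 16.25 [ 0.1  0.3 -2.1]
top R 87 x [ 75. 113.] y [-40. -37. -33.] z [114. 142.] world [585.  218.2 129.8]
top x -110 z [120. 138.]
top x -60 z [120. 137.]
top x 60 z [ 19. 136.]
top x 95 z [ 16. 138.]
top roll 266 ((576.2360229492188, 256.30224609375), 22.140422821044922) [[75.0, -14.0, 38.0], [113.0, 22.0, 56.0]]
scene L 122 x [ 81. 118.] y [30. 32. 36.] z [119. 140.] world [578.  288.1 134.7]
scene R 105 x [ 82. 117.] y [-42. -39. -36.] z [115. 139.] world [593.8 218.6 132.3]
scene x -60 z [118. 134.]
scene x 60 z [ 16. 134.]
scene x 95 z [ 16. 138.]
scene roll 633 ((581.26123046875, 254.0048828125), 21.97276496887207) [[82.0, -21.0, 28.0], [119.0, 18.0, 53.0]]
```

The roll is centred between the jaws to within 2–3 mm, so I shift slightly and go down to just above the board.

Emit:
move_arm(
  plan=[
    {"x":0,"y":2.5,"z":6,"rx":0,"ry":0,"rz":0},
    {"x":0,"y":0,"z":14,"rx":0,"ry":0,"rz":0},
    {"x":0,"y":0,"z":16,"rx":0,"ry":0,"rz":0},
    {"x":0,"y":0,"z":16,"rx":0,"ry":0,"rz":0},
    {"x":0,"y":0,"z":14,"rx":0,"ry":0,"rz":0},
    {"x":0,"y":0,"z":11,"rx":0,"ry":0,"rz":0},
    {"x":0,"y":0,"z":8,"rx":0,"ry":0,"rz":0},
    {"x":0,"y":0,"z":5,"rx":0,"ry":0,"rz":0},
    {"x":0,"y":0,"z":0,"rx":0,"ry":0,"rz":0},
    {"x":0,"y":0,"z":0,"rx":0,"ry":0,"rz":0},
  ],
)

```text
time_s: 17.35
ee_pos: [485.2, 234.5, -1.0]
ee_rot: [180.0, 0.0, -166.0]
force: [0.9, 0.7, -0.5]
gripper_width: 55.6
gripper_force: 6.3
```

```bash
python3 jaws.py
```

```text
[485.2 234.5  -1. ] [ 180.    0. -166.] 55.6 6.3 17.35 [ 0.9  0.7 -0.5]
top R 66 x [ 74. 112.] y [-40. -38. -34.] z [25. 53.] world [584.7 220.8  42.4]
top x -110 z [30. 48.]
top x -60 z [32. 48.]
top x 60 z [16. 45.]
top x 95 z [16. 54.]
top roll 377 ((577.3356323242188, 245.44398498535156), 31.808502197265625) [[72.0, -39.0, 30.0], [113.0, 11.0, 55.0]]
scene L 96 x [ 78. 117.] y [30. 32. 35.] z [32. 51.] world [574.9 290.1  46.5]
scene R 96 x [ 79. 117.] y [-42. -39. -36.] z [18. 50.] world [591.2 221.1  42.9]
scene x 60 z [16. 45.]
scene x 95 z [16. 52.]
scene roll 830 ((575.8132934570312, 254.83352661132812), 39.776100158691406) [[71.0, -39.0, 29.0], [118.0, 33.0, 53.0]]
```

The jaws straddle the roll with no contact force. I'll close on it.

Emit:
move_arm(
  plan=[
    {"x":0,"y":0,"z":0,"rx":0,"ry":0,"rz":0},
    {"x":0,"y":0,"z":0,"rx":0,"ry":0,"rz":0},
    {"x":0,"y":0,"z":0,"rx":0,"ry":0,"rz":0},
    {"x":0,"y":0,"z":0,"rx":0,"ry":0,"rz":0},
    {"x":0,"y":0,"z":0,"rx":0,"ry":0,"rz":0},
    {"x":0,"y":0,"z":0,"rx":0,"ry":0,"rz":0},
  ],
  grip=0.3,
  squeeze=30,
)

```text
time_s: 18.05
ee_pos: [485.0, 234.4, -1.2]
ee_rot: [180.0, 0.0, -166.0]
force: [1.0, 0.2, -1.0]
gripper_width: 43.9
gripper_force: 30.0
```

The width stopped at 43.9 mm with 30 N, so the roll is clamped. I'll lift slowly.

Emit:
move_arm(
  plan=[
    {"x":0,"y":0,"z":-4,"rx":0,"ry":0,"rz":0},
    {"x":0,"y":0,"z":-8,"rx":0,"ry":0,"rz":0},
    {"x":0,"y":0,"z":-13,"rx":0,"ry":0,"rz":0},
    {"x":0,"y":0,"z":-17,"rx":0,"ry":0,"rz":0},
    {"x":0,"y":0,"z":-18,"rx":0,"ry":0,"rz":0},
    {"x":0,"y":0,"z":-18,"rx":0,"ry":0,"rz":0},
    {"x":0,"y":0,"z":-18,"rx":0,"ry":0,"rz":0},
    {"x":0,"y":0,"z":-16,"rx":0,"ry":0,"rz":0},
    {"x":0,"y":0,"z":-10,"rx":0,"ry":0,"rz":0},
    {"x":0,"y":0,"z":-4,"rx":0,"ry":0,"rz":0},
  ],
)

```text
time_s: 19.05
ee_pos: [485.2, 234.5, 126.0]
ee_rot: [180.0, 0.1, -166.0]
force: [-0.0, 1.0, -1.8]
gripper_width: 43.9
gripper_force: 30.0
```

```bash
cat > held.py <<'E'
from h import *
s=state(); e=np.array(s["ee_pos"])
yaw=np.radians(s["ee_rot"][2]);X=-np.array([np.cos(yaw),np.sin(yaw)]);Y=np.array([-X[1],X[0]])
print(e.round(1),round(s["gripper_width"],1),round(s["gripper_force"],1),s["time_s"],np.round(s["force"],1))
for c in("top","scene"):
    f=grab_frame(c);P,C=cloud(f,np.ones((480,640),bool));C=C.astype(int)
    l=np.c_[(P[:,:2]-e[:2])@X,(P[:,:2]-e[:2])@Y,P[:,2]]
    b=(abs(l[:,0]-95)<45)&(abs(l[:,1])<45)&(l[:,2]>e[2]-30)&(l[:,2]<e[2]+80)
    red=(C[:,0]>2*C[:,1]+15)&(abs(C[:,1]-C[:,2])<12)
    gold=(C[:,0]>C[:,2]*1.6)&(C[:,1]>C[:,2]*1.25)
    for nm,j in(("red",b&red),("gold",b&gold)):
        if j.sum(): print(c,nm,j.sum(),"tool",np.percentile(l[j],[2,98],axis=0).round().tolist(),"world mid",((np.percentile(P[j],2,axis=0)+np.percentile(P[j],98,axis=0))/2).round())
E
python3 held.py
```

```text
[485.2 234.5 126. ] 43.9 30.0 19.05 [-0.   1.  -1.8]
top red 110 tool [[75.0, -28.0, 153.0], [114.0, 25.0, 180.0]] world mid [582. 256. 166.]
top gold 466 tool [[73.0, -27.0, 156.0], [114.0, 20.0, 182.0]] world mid [577. 254. 169.]
scene red 174 tool [[79.0, -29.0, 153.0], [117.0, 22.0, 177.0]] world mid [582. 256. 165.]
scene gold 951 tool [[84.0, -28.0, 151.0], [118.0, 19.0, 179.0]] world mid [586. 257. 165.]
```

The roll is held between the jaws at tool x≈95, underside at about 143 mm. I'll carry it over the bowl centre (541,-15).

Emit:
move_arm(
  plan=[
    {"x":1.7,"y":-4.2,"z":0,"rx":0,"ry":0,"rz":0},
    {"x":3.9,"y":-9.9,"z":0,"rx":0,"ry":0,"rz":0},
    {"x":5.6,"y":-14.1,"z":0,"rx":0,"ry":0,"rz":0},
    {"x":5.6,"y":-14.1,"z":0,"rx":0,"ry":0,"rz":0},
    {"x":5.6,"y":-14.1,"z":0,"rx":0,"ry":0,"rz":0},
    {"x":5.6,"y":-14.1,"z":0,"rx":0,"ry":0,"rz":0},
    {"x":5.6,"y":-14.1,"z":0,"rx":0,"ry":0,"rz":0},
    {"x":5.6,"y":-14.1,"z":0,"rx":0,"ry":0,"rz":0},
    {"x":5.6,"y":-14.1,"z":0,"rx":0,"ry":0,"rz":0},
    {"x":5.6,"y":-14.1,"z":0,"rx":0,"ry":0,"rz":0},
  ],
)

```text
time_s: 20.15
ee_pos: [466.5, 97.7, 124.7]
ee_rot: [180.0, 0.0, -166.0]
force: [-0.3, -1.1, -1.4]
gripper_width: 43.8
gripper_force: 30.0
```

Emit:
move_arm(
  plan=[
    {"x":5.6,"y":-14.1,"z":0,"rx":0,"ry":0,"rz":0},
    {"x":5.6,"y":-14.1,"z":0,"rx":0,"ry":0,"rz":0},
    {"x":5.6,"y":-14.1,"z":0,"rx":0,"ry":0,"rz":0},
    {"x":5.6,"y":-14.1,"z":0,"rx":0,"ry":0,"rz":0},
    {"x":5.6,"y":-14.1,"z":0,"rx":0,"ry":0,"rz":0},
    {"x":5.6,"y":-14.1,"z":0,"rx":0,"ry":0,"rz":0},
    {"x":5.6,"y":-14.1,"z":0,"rx":0,"ry":0,"rz":0},
    {"x":5.6,"y":-14.1,"z":0,"rx":0,"ry":0,"rz":0},
    {"x":3.9,"y":-9.9,"z":0,"rx":0,"ry":0,"rz":0},
    {"x":1.7,"y":-4.2,"z":0,"rx":0,"ry":0,"rz":0},
  ],
)

```text
time_s: 21.15
ee_pos: [448.3, -37.4, 124.7]
ee_rot: [180.0, 0.0, -166.1]
force: [-0.1, 1.2, -0.5]
gripper_width: 44.0
gripper_force: 30.0
```

Emit:
move_arm(
  plan=[
    {"x":0,"y":0,"z":0,"rx":0,"ry":0,"rz":0},
    {"x":0,"y":0,"z":0,"rx":0,"ry":0,"rz":0},
    {"x":0,"y":0,"z":0,"rx":0,"ry":0,"rz":0},
    {"x":0,"y":0,"z":0,"rx":0,"ry":0,"rz":0},
    {"x":0,"y":0,"z":0,"rx":0,"ry":0,"rz":0},
  ],
)

```text
time_s: 21.65
ee_pos: [448.6, -36.0, 124.6]
ee_rot: [180.0, 0.0, -165.9]
force: [-0.1, -0.2, -2.5]
gripper_width: 43.7
gripper_force: 30.0
```

```bash
python3 held.py; python3 - <<'E'
from h import *
f=grab_frame("scene"); cv2.imwrite("pics/end.png",f["img"][:,:,::-1])
E
```

```text
[448.6 -36.  124.6] 43.7 30.0 21.65 [-0.1 -0.2 -2.5]
top red 71 tool [[76.0, -27.0, 171.0], [113.0, 25.0, 178.0]] world mid [545. -14. 174.]
top gold 378 tool [[77.0, -23.0, 166.0], [113.0, 21.0, 180.0]] world mid [542. -13. 173.]
scene red 178 tool [[80.0, -27.0, 155.0], [117.0, 23.0, 175.0]] world mid [544. -14. 165.]
scene gold 577 tool [[84.0, -26.0, 151.0], [119.0, 22.0, 178.0]] world mid [547. -13. 165.]
```

View pics/end.png

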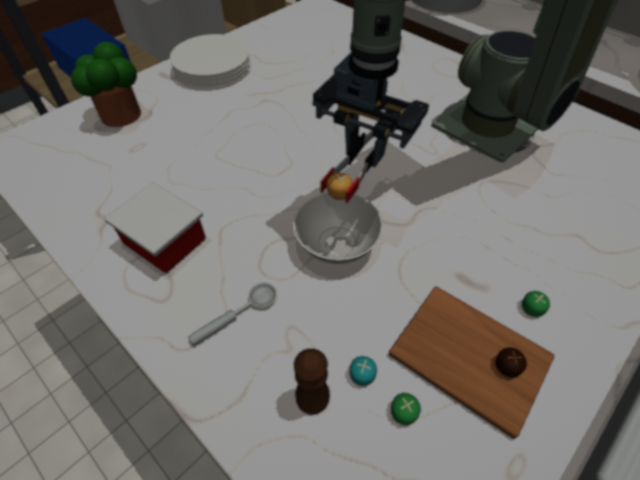

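The golden roll at (340,186) is clamped between the red jaws above the bowl at (338,228). The rye roll, mill, tub and spoon are untouched. I'm handing the job in.

```bash
python3 -c "
from workcell import *
print(job_done())"
```

```text
the job is handed in; nothing more can be done
None
```

The job is handed in with the tongs holding the golden roll over the middle of the white bowl, its underside about 80 mm above the rim by my measurement; the hand-in call returned no verdict. My first grip closed above the handles because the real fingertips sit about 30 mm higher than the reported TCP; I corrected for that, and the run took about 22 of the 45 s.

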